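# Let down the wound spring of a reel: flick the pawl off and ease the drum back

### The job

This spring-return reel is to be taken apart, so its wound spring must first be let down. Throw the pawl's lever over to its release side (the spring's pull will keep the pawl jammed in the ratchet wheel), then take the crank by its knob, wind on counter-clockwise just until the pawl springs clear of the teeth, and ease the drum back slowly under your hand, never letting it run, until you feel its lug come to rest against the rubber buffer of the stop; bring it right up to the buffer, but do not force it in. Let go of the crank, and leave the things lying round the reel where they are.

Things in the scene. Friction and masses are not known exactly. Their poses are not given: they have to be found in the camera images.
- reel: spring-return reel on its grey wall plate (220 x 240 x 8 mm), cover off, fixed to the table. Origin: under the plate, on the drum's vertical axis; z up. In this frame the pawl's post stands at x +50, y +54 mm, the crank swings over the -y half and ends, let down, over the -x side, where the stop is clamped in a curved slot
- hub (a point): point on the vertical axis of drum and crank, 110 mm above the table, level with the middle of the crank's knob (the crank's nut and stub on the axis end at 95 mm). The spring turns the drum back clockwise with 0.35 N m per rad of joint drum; 0.25 N m of grease drag and 0.1 N m per rad/s of damping resist any turning
- knob (a point): middle of the crank's upright black knob (round, 26 mm diameter, 81 to 134 mm above the table), 90 mm from the axis. It spins freely on the crank, so it can be held at one gripper angle while the crank goes round. The steel crank arm under it spans 71 to 79 mm above the table. The crank is fixed to the drum
- lever_pin (a point): middle of the bare part of the upright round steel pin (12 mm diameter, from 70 to 105 mm above the table) at the end of the dark pawl lever, 58 mm from its pivot. The lever's bar is below it at 65 to 70 mm. Throwing it over takes about 4 to 6 N at the pin and it stays where it is left
- lever_pivot (a point): point on the vertical axis of the post which the pawl and its lever share, 90 mm above the table (post top at 76 mm)
- drum (a joint): angle of the drum (rad); grows as the spring is wound on, counter-clockwise seen from above; 0 = slack spring. At the start it hangs on the pawl at about 2.3 (tooth pitch 0.52). Below about 0.7 the spring no longer overcomes the drag and the crank must be drawn back by hand. Above 2.85 the spring is overwound
- pawl_nose (a point): nose (7 mm thick, rounded) of the steel pawl, which lies level at 54 to 63 mm above the table, 51 mm from its pivot. In the ratchet wheel it stands 44 to 46 mm from the axis through point hub; it is clear of the teeth (tip radius 50 mm) beyond 56 mm. Hooked under the loaded tooth, with the lever thrown it comes out by itself once the drum is wound on by about 0.03 to 0.1 rad, not before
- pawl_lever (a joint): swing of the pawl lever (rad): 0 = spring holds the pawl in; thrown clockwise seen from above to its end at 0.90 = spring draws the pawl out. It counts as thrown above 0.6
- buffer (a joint): how far the drum's lug has pushed in the sprung rubber buffer of the stop (m): 0 = free, 0.012 = end of travel, 0.008 = forced; 1 N per mm, 70 mm from the drum's axis. The stop is clamped so that the lug meets it at a drum angle anywhere from -0.15 to 0.60; where is not measured and must be felt (or seen)
- spanner_mid (a point): centre of a loose steel open-ended spanner, 217 x 61 x 8 mm, lying near the reel; to be left alone
- pliers_mid (a point): centre of a loose pair of pliers with dipped handles, 191 x 54 x 12 mm, lying near the reel; to be left alone
- bearing_mid (a point): centre of a loose ball bearing, 42 mm diameter, 12 mm high, near the reel; to be left alone

How it is judged (in metres and radians):
On the way, in this order (a step that is already met when the one before it is completed fails the run):
1. the pawl lever is thrown to release while the pawl is still hooked in the wheel (value of joint pawl_lever above 0.6 rad and horizontal distance between pawl_nose and hub below 0.049 m), for 0.1 s.
2. the drum is wound on and the pawl springs clear of the teeth while the drum is still wound up (horizontal distance between pawl_nose and hub above 0.056 m and value of joint drum above 1.2 rad), for 0.1 s.
At the end, for the whole second after the job is handed in: The drum stands still with its lug resting on the buffer (buffer pushed in by more than 1 mm and less than 8 mm), the pawl is clear of the teeth (its nose more than 56 mm from the drum's axis) and its lever thrown to release (above 0.6 rad) (value of joint buffer between 0.001 and 0.008 m and horizontal distance between pawl_nose and hub above 0.056 m and value of joint pawl_lever above 0.6 rad and velocity of joint drum between -0.05 and 0.05 rad/s); the robot touches nothing.
It fails at once if with the lever thrown, the drum runs back faster than 2 rad/s (about a third of a turn a second) (value of joint pawl_lever above 0.3 rad and velocity of joint drum below -2 rad/s).
It fails at once if the lug is forced into the buffer by 8 mm or more (value of joint buffer above 0.008 m).
It fails at once if the spring is overwound: the drum is wound on by more than about a tooth from where it hung (value of joint drum above 2.85 rad).
It fails at once if the spanner, the pliers or the bearing is pushed more than 20 mm from its place (distance of any of spanner_mid, pliers_mid, bearing_mid from where it was at the start of the episode above 0.02 m).
It also fails if it takes over 67 s, if anything falls off the work surface, if the arm or the gripper's body presses on something with over 40 N, if the wrist force passes 120 N, or if a joint passes its speed limit or range.

### The arm

A 6-joint arm with a two-finger parallel gripper is mounted at the origin on a cart in front of the work surface, level with it; the furniture and walls round the work are solid. World frame = base frame: x ahead of the robot, y to its left, z up, the work surface at z = 0. Lengths are in m, angles in degrees, forces in N, time in s.
With the tool pointing down it reaches from about 0.375 to 0.75 m from the base axis. Payload 9 kg.
Tool frame: the origin (TCP) lies where the fingers leave the gripper's body, on its centre line; the fingertips stand 73 mm ahead of it and the grasp point (between the pads) lies 54 mm ahead of it (robot.tip_reach is the distance from the TCP to the fingertips, in m); z points along the fingers, y is the direction in which the jaws open and shut (so a half turn about z gives the same grasp; the last joint's range is limited). The gripper opens to 85 mm and grips with 20 to 120 N. Pads are 22 mm wide; open, the fingers measure 114 mm over their backs; the gripper's body (76 mm by 85 mm) begins 54 mm behind the grasp point. The pads swing forward as they close: fully open they stand 13 mm farther back than shut.
Start: joints at [-78.306, 5.964, 5.575, 89.605, 0, 77.527], TCP at [0.246, -0.547, 0.304] pointing down, gripper open.
Joint ranges: [-171.21, 171.21], [-48.23, 106.86], [-62.78, 66.21], [-105.2, 120.99], [-86.42, 89.51], [-180, 180]. Speed limits (degrees/s): [127.2, 127.2, 147.25, 180, 180, 180].

### API

Orientations are given as [roll, pitch, yaw] about the fixed x, y, z axes, in that order (R = Rz(yaw) Ry(pitch) Rx(roll)).
In Python, from plant import robot gives the robot as it stands. Calls block until the motion is done:
- robot.move_pose(position, orientation): joint-space move of the TCP to a pose.
- robot.line_to(position, vel=0.15, rotation=None, guard=None): straight line of the TCP; rotation=None keeps the orientation; vel is the mean speed in m/s. With guard (N) it stops when the force on the tool has changed by that much, and returns True; else False.
- robot.goto_joints(angles): joint-space move.
- robot.set_gripper(opening): finger opening in m; the grip force is fixed at half the most; returns when the fingers have stopped.
- robot.pause(seconds).
- robot.ik(position, orientation): joint angles nearest the present ones, or None.
- robot.observe(): the state.
- robot.grab_frame(name): name is "side" or "top"; returns the picture (400x640x3 uint8, blue, green, red); there is no depth.
- robot.get_calibration(name): a dict with "vertical_fov" (degrees; the focal length in pixels is half the picture's height over the tangent of half this angle, whatever the lens; pixels are square), "cx", "cy" (the principal point, pixels), "k1" (the pictures are not rectified: a ray, as slopes to the right and down, at radius r is drawn at 1 + k1 r^2 times it, then the intrinsics apply), "rvec" (rotation vector, rad) and "tvec" (3), from world to camera coordinates, as OpenCV has them. Camera axes: x right, y down, z forward; pixel columns grow to the right and rows downward; lengths in m; the calibration is good to about 2 mm. A picture is of the moment at which its call begins. get_calibration takes no time and is no camera call.
A pose or a line that the arm cannot do raises robot.IKError and nothing moves.
- robot.job_done(): hands the job in, once; it reports no verdict.
The state is a dict: "time": time; "q": joint angles; "qvel": joint speeds; "joint_torque": joint torques, N m; "tool_pos": TCP position; "tcp_rot": TCP orientation; "ft_force": force on the tool from outside, world axes, zero at the start; "torque": the same for the moment, N m; "gripper_width": finger opening in m.
Only numpy, scipy, OpenCV 4.12 (cv2) and the standard library are available. Lean on these libraries where they do the work, as an engineer would, in place of code of your own. Each camera call takes 0.05 s, during which the arm holds its last target. There are 200 camera calls.

## Working session

There is one attempt and no reset: what is moved stays moved. The work goes in short steps, each a Python script; the robot and the scene stay as the last script left them, time stands still between calls to the robot, and variables do not carry over. Pictures are saved under pics/ and viewed, about 8 in all and at most 12, crops included, and the job is handed in when it is done.

```bash
ls; mkdir -p pics; python3 - <<'E'
from plant import robot
import cv2
for n in("top","side"):
    cv2.imwrite(f"pics/{n}0.png",robot.grab_frame(n)); c=robot.get_calibration(n);print(n,c)
o=robot.observe();print(o)
E
```

```text
pics
top {'vertical_fov': 49.15908111612899, 'cx': 316.8466018993478, 'cy': 202.67902093096745, 'k1': 0.011571668806029058, 'rvec': array([ 2.16386559, -2.12642301,  0.16976124]), 'tvec': array([0.07399305, 0.4933753 , 1.08299069])}
side {'vertical_fov': 46.685043242222186, 'cx': 321.3745548522056, 'cy': 201.89656545178673, 'k1': -0.09660464691624795, 'rvec': array([ 0.09211651, -2.77923694,  1.35296742]), 'tvec': array([0.50241171, 0.03820695, 1.11047117])}
{'time': 0.1, 'q': array([-7.83056534e+01,  5.99609743e+00,  5.53259377e+00,  8.96053611e+01,
       -1.43766703e-05,  7.75265517e+01]), 'qvel': array([ 0.01329421, -0.14983439,  0.10518155, -0.08281997,  0.04328001,
       -0.13066808]), 'joint_torque': array([ 6.21879066e-03, -5.58202171e+01,  5.04724753e+01,  1.26874310e-02,
       -2.39039764e-04,  3.31190819e-06]), 'tool_pos': array([ 0.24560934, -0.54719459,  0.3032012 ]), 'tcp_rot': array([-1.79932758e+02, -1.48598555e-02,  2.41677861e+01]), 'ft_force': array([-0.27168592,  1.178297  ,  0.64716139]), 'torque': array([-0.03101897,  0.00675785,  0.01070043]), 'gripper_width': 0.08542680445626907}
```

View pics/top0.png

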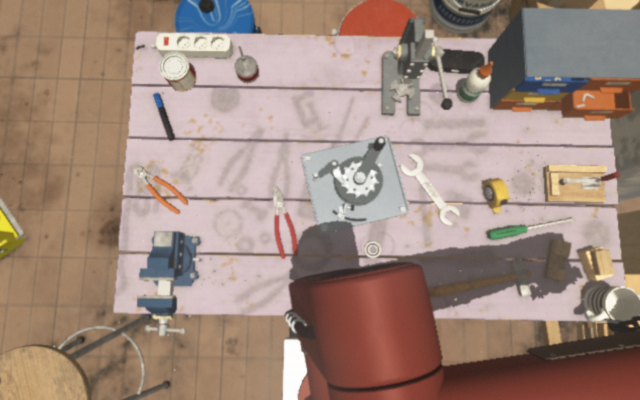

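View pics/side0.png

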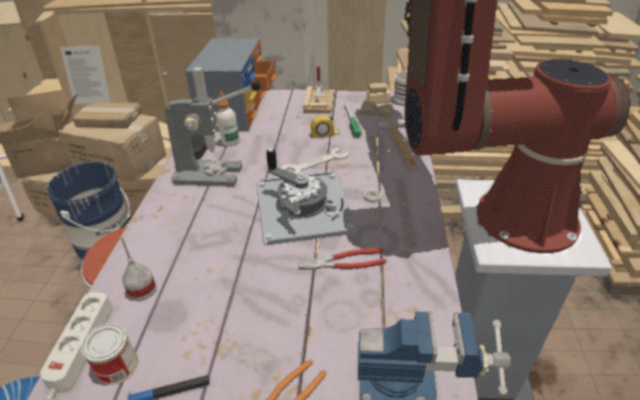

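The top view shows the reel plate at about (355,182). The crank knob is near (379,144), the spanner near (431,190), the pliers near (284,222) and the bearing near (373,249). Next I'll take close crops and compute the geometry.

```bash
cat > h.py <<'E'
import numpy as np,cv2
from plant import robot
def cal(n):
    c=robot.get_calibration(n); f=200/np.tan(np.radians(c["vertical_fov"]/2))
    K=np.array([[f,0,c["cx"]],[0,f,c["cy"]],[0,0,1]]);return K,np.array([c["k1"],0,0,0,0.]),np.array(c["rvec"]),np.array(c["tvec"])
def ray(n,uv):
    K,d,r,t=cal(n);R=cv2.Rodrigues(r)[0]
    p=cv2.undistortPoints(np.array([[uv]],float),K,d)[0,0]
    return -R.T@t, R.T@np.array([p[0],p[1],1])
def plane(n,uv,z):
    o,v=ray(n,uv);return o+v*(z-o[2])/v[2]
def proj(n,P):
    K,d,r,t=cal(n);return cv2.projectPoints(np.array(P,float).reshape(-1,1,3),r,t,K,d)[0][:,0]
E
python3 - <<'E'
from h import *
a=cv2.imread("pics/top0.png");b=cv2.imread("pics/side0.png")
A=cv2.resize(a[125:240,290:415],None,fx=6,fy=5.2*6/5.2*0+6*0.85,interpolation=3) if 0 else cv2.resize(a[128:233,295:415],None,fx=5.5,fy=5.5,interpolation=3)
B=cv2.resize(b[140:245,250:355],None,fx=5.5,fy=5.5,interpolation=3)
cv2.imwrite("pics/c_top.png",A);cv2.imwrite("pics/c_side.png",B)
for uv in[(303,155),(390,137),(407,210),(318,228)]:print(plane("top",uv,.008))
print(plane("top",(379,144),.13))
E
```

```text
[0.6247431 0.1216411 0.008    ]
[ 0.67896936 -0.11152782  0.008     ]
[ 0.48130947 -0.15456035  0.008     ]
[0.42978257 0.07831868 0.008     ]
[ 0.62283204 -0.06359038  0.13      ]
```

View pics/c_top.png

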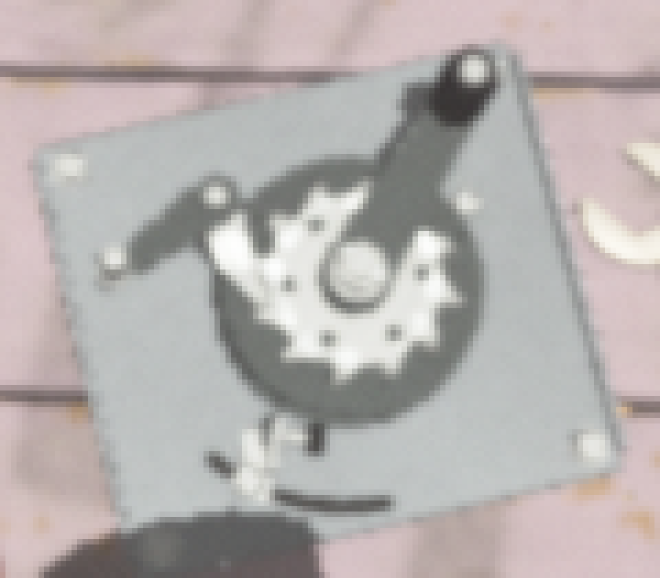

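View pics/c_side.png

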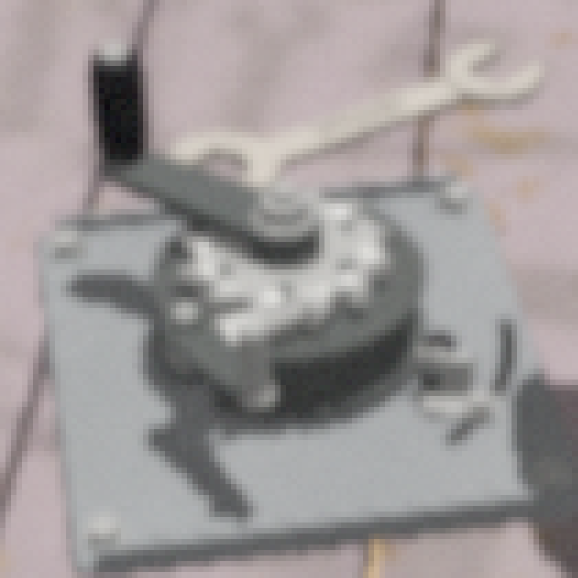

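```bash
python3 - <<'E'
from h import *
T=lambda u,v:(295+u/5.5-.4,128+v/5.5-.4)
hub=plane("top",T(356,270),.095);kn=plane("top",T(475,70),.134);pv=plane("top",T(215,193),.076);pin=plane("top",T(113,258),.105)
c=[plane("top",T(*x),.008) for x in[(37,150),(505,40),(620,460)]]
for n,p in dict(hub=hub,kn=kn,pv=pv,pin=pin,ctr=(c[0]+c[2])/2).items():print(n,p.round(4), "side crop",((proj("side",p)[0]-(250,140)+.4)*5.5).round())
print("lens",[np.linalg.norm((a-b)[:2]).round(4) for a,b in[(hub,kn),(pv,pin),(hub,pv),(c[0],c[1]),(c[1],c[2])]])
e=(c[1]-c[0])[:2];print("edge ang",np.degrees(np.arctan2(e[1],e[0])))
ang=lambda a,b:np.degrees(np.arctan2(*(b-a)[1::-1]))
print("ang hub->pv",ang(hub,pv),"(frame 47.2)","hub->knob",ang(hub,kn),"pv->pin",ang(pv,pin))
for n,uv in dict(spanner=(431,190),pliers=(284,222),bear=(373,249)).items():print(n,plane("top",uv,.005))
E
```

```text
hub [ 0.5495 -0.0202  0.095 ] side crop [290. 189.]
kn [ 0.6308 -0.0677  0.134 ] side crop [115.  51.]
pv [0.5883 0.0423 0.076 ] side crop [184. 308.]
pin [0.5508 0.0882 0.105 ] side crop [256. 323.]
ctr [ 0.5515 -0.0146  0.008 ] side crop [292. 354.]
lens [np.float64(0.0942), np.float64(0.0593), np.float64(0.0735), np.float64(0.2357), np.float64(0.2135)]
edge ang -75.3250692585583
ang hub->pv 58.164712260238694 (frame 47.2) hub->knob -30.313037957831188 pv->pin 129.2112486314578
spanner [ 0.53640517 -0.2196184   0.005     ]
pliers [0.44424846 0.16752973 0.005     ]
bear [ 0.37793286 -0.06538308  0.005     ]
```

```bash
python3 - <<'E'
from h import *
b=cv2.imread("pics/side0.png")
B=cv2.resize(b[180:240,255:315],None,fx=9,fy=9,interpolation=3)
S=lambda P:tuple(int(i) for i in ((proj("side",P)[0]-(255,180)+.5)*9))
for P in([.5508,.0882,.105],[.5508,.0882,.07]):
    print(S(P)); cv2.circle(B,S(P),4,(0,0,255),1)
cv2.imwrite("pics/pin.png",B)
E
```

```text
(374, 169)
(382, 281)
```

View pics/pin.png

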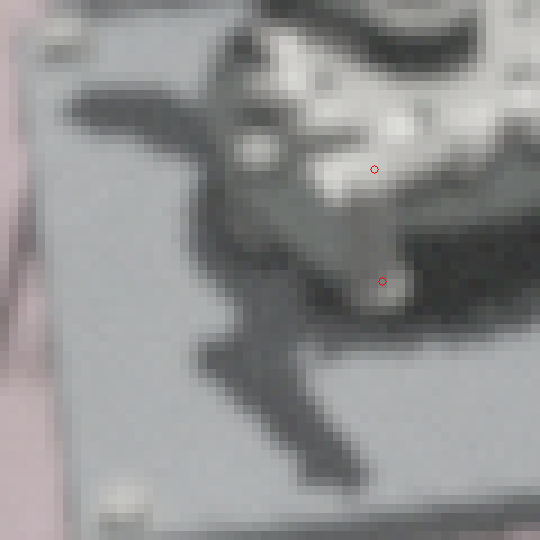

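The pin's base and top match in both views to about 2 px, and the lengths agree with the given sizes (58, 73.6 and 90 mm). I'll throw the lever now, with the fingers loosely straddling the pin.

```bash
python3 - <<'E'
from h import *
pv=np.array([.5883,.0423]);r=.0585;O=[180,0,103.]
P=lambda d:pv+r*np.array([np.cos(np.radians(d)),np.sin(np.radians(d))])
a=129.2;p=P(a);Z=.153
robot.move_pose([*p,.28],O); robot.set_gripper(.06)
print("guard",robot.line_to([*p,Z],vel=.1,guard=6))
o=robot.observe();print(o["time"],o["tool_pos"],o["ft_force"])
robot.set_gripper(.02);o=robot.observe();f0=o["ft_force"];print(o["time"],o["gripper_width"],f0)
for s in np.arange(5,66,5):
    d=a-s;g=robot.line_to([*P(d),Z],vel=.05,guard=22);o=robot.observe();f=o["ft_force"]-f0
    t=np.array([np.sin(np.radians(d)),-np.cos(np.radians(d))]);n=np.array([np.cos(np.radians(d)),np.sin(np.radians(d))])
    print(s,g,o["time"].round(2),"t",(f[:2]@t).round(1),"n",(f[:2]@n).round(1),"z",f[2].round(1))
    if g or (s>40 and f[:2]@t<-14):break
cv2.imwrite("pics/t1.png",robot.grab_frame("top"));cv2.imwrite("pics/s1.png",robot.grab_frame("side"))
E
```

```text
guard False
4.3917 [0.5517858  0.08760562 0.15378362] [-0.66290446  0.90807238 -0.74848763]
4.8583 0.0197755814160842 [ 0.51899126  1.09339328 -0.73441571]Traceback (most recent call last):
  File "<stdin>", line 12, in <module>
AttributeError: 'float' object has no attribute 'round'
```

```bash
python3 - <<'E'
from h import *
pv=np.array([.5883,.0423]);r=.0585
P=lambda d:pv+r*np.array([np.cos(np.radians(d)),np.sin(np.radians(d))])
a=129.2;Z=.153;f0=np.array([.5,1.1,-.7])
for s in np.arange(10,66,5):
    d=a-s;g=robot.line_to([*P(d),Z],vel=.05,guard=22);o=robot.observe();f=o["ft_force"]-f0
    t=np.array([np.sin(np.radians(d)),-np.cos(np.radians(d))]);n=np.array([np.cos(np.radians(d)),np.sin(np.radians(d))])
    print(s,g,round(o["time"],2),"t %.1f n %.1f z %.1f"%(f[:2]@t,f[:2]@n,f[2]))
    if g or (s>40 and f[:2]@t<-14):break
robot.set_gripper(.06);robot.line_to([*P(d),.28],vel=.2)
robot.move_pose([.45,-.25,.3],[180,0,103.])
A=robot.grab_frame("top");B=robot.grab_frame("side");print(robot.observe()["time"])
cv2.imwrite("pics/c1.png",np.hstack([cv2.resize(A[128:233,295:415],None,fx=3.3,fy=3.3,interpolation=3)[:346],cv2.resize(B[140:245,250:355],None,fx=3.3,fy=3.3,interpolation=3)[:346]]))
cv2.imwrite("pics/t1.png",A);cv2.imwrite("pics/s1.png",B)
E
```

```text
10 False 5.36 t -1.3 n 1.3 z 0.6
15 False 5.61 t -2.5 n 0.8 z 1.3
20 False 5.86 t -3.5 n 1.2 z -0.0
25 False 6.11 t -2.4 n 0.8 z -0.1
30 False 6.36 t -3.0 n 0.7 z -1.0
35 False 6.61 t -2.1 n -0.1 z -0.6
40 False 6.86 t -1.0 n -0.5 z 0.4
45 False 7.11 t -1.8 n 0.6 z -0.3
50 False 7.36 t -2.8 n -0.6 z -0.1
55 False 7.61 t -2.6 n -1.4 z -0.3
60 False 7.86 t -10.3 n -2.1 z 3.5
65 False 8.11 t -25.3 n -9.4 z 10.4
10.8833
```

View pics/c1.png

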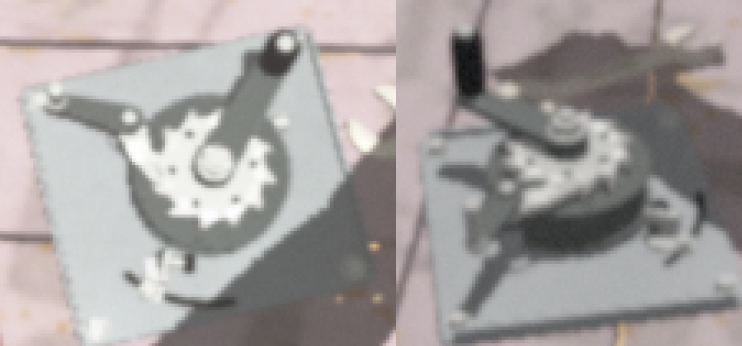

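The lever is thrown to its end (top crop: pin at (55,97), tip force 25 N at the stop), and the pawl nose is still in the wheel. Next I'll grip the knob and wind on.

```bash
cat > crank.py <<'E'
from h import *
import json
Z=.164
U=lambda d:np.array([np.cos(d),np.sin(d)])
def load(): return {k:np.array(v) for k,v in json.load(open("st.json")).items()}
def save(s): json.dump({k:np.array(v).tolist() for k,v in s.items()},open("st.json","w"))
def avg(n=4):
    F=[];P=[]
    for _ in range(n): robot.pause(.02);o=robot.observe();F.append(o["ft_force"]);P.append(o["tool_pos"])
    return np.mean(F,0),np.mean(P,0),o["time"]
def step(s,da,vel,n=3,k=1e-4,guard=None):
    """turn commanded crank angle by da; tangential force ft>0: crank pushes tool CCW; correct centre by radial force"""
    s["a"]=s["a"]+da
    g=robot.line_to([*(s["c"]+.09*U(s["a"])),Z],vel=vel,guard=guard)
    F,P,t=avg(n);f=(F-s["f0"])[:2];d=P[:2]-s["c"];th=np.arctan2(d[1],d[0]);u=U(th)
    fr=f@u;ft=f@U(th+np.pi/2);s["c"]=s["c"]+np.clip(k*fr,-5e-4,5e-4)*u
    print("cmd %.3f act %.3f r %.4f ft %.1f fr %.1f z %.1f t %.2f"%(s["a"],th,np.hypot(*d),ft,fr,F[2]-s["f0"][2],t),"G" if g else "")
    return th,ft,fr,P
E
python3 - <<'E'
from crank import *
hub=np.array([.5515,-.0212]);k=np.array([.6308,-.0677])
k=k-.001*(k-hub)/np.hypot(*(k-hub)); O=[180,0,180.]
robot.move_pose([*k,.28],O);robot.set_gripper(.085)
print(robot.line_to([*k,Z],vel=.12,guard=8))
F0,P0,t=avg(5);robot.set_gripper(.0);F,P,t=avg();o=robot.observe()
print(t,o["gripper_width"],o["tcp_rot"],"F0",F0,"F",F,P0,P)
d=P[:2]-hub;a0=np.arctan2(d[1],d[0])
s=dict(c=hub+(np.hypot(*d)-.09)*d/np.hypot(*d)*.5,a=a0,a0=a0,f0=F0);
s["c"]=P[:2]-.09*U(a0)
print("a0",np.degrees(a0),s["c"])
while 1:
    th,ft,fr,P=step(s,.04,.03)
    if th-a0>.11 or s["a"]-a0>.28:break
save(s)
cv2.imwrite("pics/t2.png",robot.grab_frame("top"));cv2.imwrite("pics/s2.png",robot.grab_frame("side"))
E
```

```text
False
14.1167 0.024924769544079475 [-1.79982615e+02  2.19117502e-02  1.79995951e+02] F0 [ 0.00151342  0.28470166 -0.01848779] F [-0.27559212 -1.03269487  3.14372278] [ 0.63049972 -0.06737113  0.16515518] [ 0.6300594  -0.06734247  0.16432288]
a0 -30.4281756293063 [ 0.55245558 -0.02176127]
cmd -0.491 act -0.500 r 0.0901 ft -6.8 fr -1.2 z 5.3 t 14.43 
cmd -0.451 act -0.465 r 0.0901 ft -9.1 fr -1.2 z 4.5 t 14.75 
cmd -0.411 act -0.428 r 0.0902 ft -10.1 fr -0.8 z 4.7 t 15.07 
cmd -0.371 act -0.389 r 0.0903 ft -10.3 fr -1.0 z 4.2 t 15.38
```

```bash
python3 - <<'E'
import cv2,numpy as np
A=cv2.imread("pics/t2.png");B=cv2.imread("pics/s2.png")
cv2.imwrite("pics/c2.png",np.hstack([cv2.resize(x,None,fx=3.3,fy=3.3,interpolation=3) for x in(A[128:233,295:415],B[140:245,250:355])]))
E
```

```text
(no output)
```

View pics/c2.png

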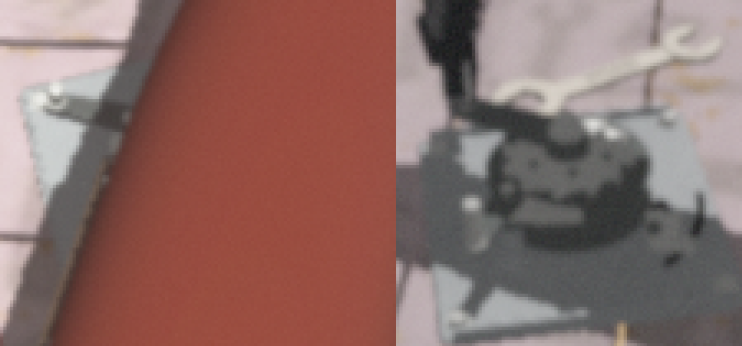

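The side view shows the pawl swung outward, away from the wheel, at crop (545,215). Now I'll ease back in 0.08 rad steps.

```bash
python3 - <<'E'
from crank import *
s=load()
while 2.3+s["a"]-s["a0"]>.80:
    th,ft,fr,P=step(s,-.08,.03,n=2)
    if ft>3:print("STOP");break
save(s);print(s["c"])
E
```

```text
cmd -0.451 act -0.466 r 0.0904 ft -9.3 fr 0.4 z 4.0 t 15.91 
cmd -0.531 act -0.545 r 0.0904 ft -8.5 fr 0.3 z 4.9 t 16.33 
cmd -0.611 act -0.624 r 0.0904 ft -8.3 fr 1.1 z 3.9 t 16.76 
cmd -0.691 act -0.703 r 0.0904 ft -7.9 fr 2.1 z 4.3 t 17.18 
cmd -0.771 act -0.783 r 0.0903 ft -7.1 fr 1.3 z 5.0 t 17.61 
cmd -0.851 act -0.862 r 0.0902 ft -6.9 fr 1.4 z 6.5 t 18.03 
cmd -0.931 act -0.942 r 0.0902 ft -8.0 fr 2.2 z 5.9 t 18.46 
cmd -1.011 act -1.021 r 0.0901 ft -7.2 fr 1.2 z 7.3 t 18.88 
cmd -1.091 act -1.100 r 0.0900 ft -6.4 fr 1.8 z 6.8 t 19.31 
cmd -1.171 act -1.180 r 0.0899 ft -5.9 fr 1.0 z 7.5 t 19.73 
cmd -1.251 act -1.259 r 0.0899 ft -6.2 fr 0.2 z 7.8 t 20.16 
cmd -1.331 act -1.339 r 0.0900 ft -5.6 fr 1.1 z 7.3 t 20.58 
cmd -1.411 act -1.418 r 0.0899 ft -4.9 fr 0.6 z 7.1 t 21.01 
cmd -1.491 act -1.498 r 0.0899 ft -4.6 fr 2.0 z 7.3 t 21.43 
cmd -1.571 act -1.578 r 0.0898 ft -5.0 fr 0.7 z 7.8 t 21.86 
cmd -1.651 act -1.658 r 0.0898 ft -4.4 fr 0.9 z 6.5 t 22.28 
cmd -1.731 act -1.738 r 0.0898 ft -4.1 fr 1.5 z 7.0 t 22.71 
cmd -1.811 act -1.817 r 0.0898 ft -3.8 fr 1.1 z 7.2 t 23.13 
cmd -1.891 act -1.897 r 0.0898 ft -3.1 fr 0.9 z 7.2 t 23.56 
cmd -1.971 act -1.977 r 0.0898 ft -2.9 fr 1.3 z 7.0 t 23.98 
cmd -2.051 act -2.058 r 0.0897 ft -2.1 fr 0.6 z 7.1 t 24.41 
[ 0.55275672 -0.02359036]
```

```bash
python3 - <<'E'
from crank import *
s=load();h=[];e=0;log=[]
for i in range(50):
    th,ft,fr,P=step(s,-.02,.03,n=6,k=5e-5)
    h.append(ft+3.9*th);log.append((th,ft))
    if i>=8:
        e=h[-1]-np.median(h[:-4][-15:]); print("   e %.2f"%e)
    if e>2.8 :break
save(s);np.save("log.npy",log)
E
```

```text
cmd -2.071 act -2.076 r 0.0897 ft -1.6 fr 0.1 z 6.2 t 24.76 
cmd -2.091 act -2.096 r 0.0897 ft -0.8 fr -0.3 z 6.1 t 25.11 
cmd -2.111 act -2.116 r 0.0897 ft -0.8 fr 0.1 z 6.1 t 25.46 
cmd -2.131 act -2.135 r 0.0898 ft -1.1 fr -0.3 z 6.1 t 25.81 
cmd -2.151 act -2.155 r 0.0898 ft -1.1 fr 0.1 z 6.4 t 26.16 
cmd -2.171 act -2.175 r 0.0898 ft -0.5 fr 0.2 z 6.4 t 26.51 
cmd -2.191 act -2.195 r 0.0898 ft -0.7 fr -0.2 z 6.0 t 26.86 
cmd -2.211 act -2.215 r 0.0898 ft -0.8 fr 0.1 z 6.6 t 27.21 
cmd -2.231 act -2.235 r 0.0899 ft -0.3 fr 0.3 z 6.3 t 27.56 
   e 0.37
cmd -2.251 act -2.255 r 0.0899 ft -0.6 fr 0.6 z 6.3 t 27.91 
   e -0.20
cmd -2.271 act -2.275 r 0.0899 ft -0.2 fr 0.3 z 6.0 t 28.26 
   e 0.20
cmd -2.291 act -2.295 r 0.0899 ft -0.2 fr -0.2 z 6.2 t 28.61 
   e 0.20
cmd -2.311 act -2.315 r 0.0899 ft 0.0 fr 0.1 z 6.0 t 28.96 
   e 0.24
cmd -2.331 act -2.335 r 0.0899 ft 0.3 fr 0.2 z 6.2 t 29.31 
   e 0.49
cmd -2.351 act -2.355 r 0.0899 ft 0.1 fr 0.1 z 6.3 t 29.66 
   e 0.17
cmd -2.371 act -2.374 r 0.0899 ft -0.0 fr 0.1 z 6.1 t 30.01 
   e -0.09
cmd -2.391 act -2.394 r 0.0899 ft 0.2 fr 
[... 1158 characters left out ...]
cmd -2.731 act -2.732 r 0.0901 ft 2.0 fr 0.5 z 6.1 t 36.31 
   e 0.51
cmd -2.751 act -2.752 r 0.0900 ft 1.8 fr 0.5 z 6.0 t 36.66 
   e 0.19
cmd -2.771 act -2.772 r 0.0900 ft 2.0 fr 0.3 z 6.0 t 37.01 
   e 0.38
cmd -2.791 act -2.792 r 0.0901 ft 1.9 fr 0.5 z 6.1 t 37.36 
   e 0.13
cmd -2.811 act -2.812 r 0.0901 ft 2.4 fr 0.4 z 6.1 t 37.71 
   e 0.58
cmd -2.831 act -2.831 r 0.0901 ft 2.3 fr -0.1 z 5.5 t 38.06 
   e 0.32
cmd -2.851 act -2.851 r 0.0901 ft 2.4 fr 0.5 z 5.8 t 38.41 
   e 0.41
cmd -2.871 act -2.869 r 0.0901 ft 3.6 fr 0.3 z 5.3 t 38.76 
   e 1.53
cmd -2.891 act -2.887 r 0.0901 ft 4.7 fr 0.9 z 5.4 t 39.11 
   e 2.47
cmd -2.911 act -2.906 r 0.0901 ft 6.0 fr 0.9 z 5.0 t 39.46 
   e 3.69
```

There's a clear kink in the force at −2.85 rad, so the lug is now about 4 mm into the buffer. I'll back off about 1 mm so that drag holds it, then release, retreat and check.

```bash
python3 - <<'E'
from crank import *
s=load()
th,ft,fr,P=step(s,.013,.02,n=6,k=0)
robot.set_gripper(.085);robot.pause(.2);o=robot.observe();print(o["gripper_width"],o["tool_pos"],o["ft_force"])
p=o["tool_pos"];robot.line_to([p[0],p[1],.29],vel=.15)
robot.move_pose([.40,-.33,.3],[180,0,180.]);robot.pause(.3)
A=robot.grab_frame("top");B=robot.grab_frame("side");o=robot.observe();print(o["time"],o["ft_force"])
K=P[:2];print("knob grip",K,"expect px top",proj("top",[*K,.134]),"side",proj("side",[*K,.134]))
cv2.imwrite("pics/c3.png",np.hstack([cv2.resize(x,None,fx=3.3,fy=3.3,interpolation=3) for x in(A[128:233,295:415],B[140:245,250:355])]))
D=cv2.absdiff(A,cv2.imread("pics/top0.png")).max(2)
for n,(u,v) in dict(spanner=(431,190),pliers=(284,222),bear=(373,249)).items():print(n,D[v-30:v+30,u-25:u+25].mean())
cv2.imwrite("pics/t3.png",A)
E
```

```text
cmd -2.898 act -2.897 r 0.0900 ft 3.3 fr 0.1 z 5.5 t 39.81 
0.08514654508429417 [ 0.4648987  -0.04557327  0.1639909 ] [-0.03284625  0.48249923 -0.15512707]
43.1417 [-0.45343872  0.47787595  0.77436468]
knob grip [ 0.46491282 -0.04565618] expect px top [[371.87470291 208.86022278]] side [[338.21496643 155.32565819]]
spanner 48.312333333333335
pliers 21.213333333333335
bear 62.17733333333333
```

View pics/c3.png

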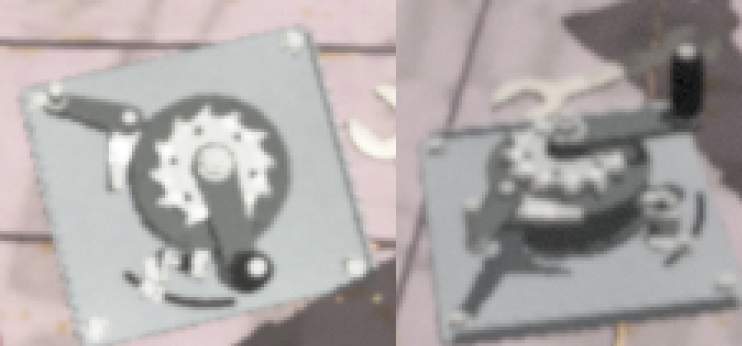

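The knob top is at crop (256,267) in the top view and (687,50) in the side view. The gripped position predicts (254,267) and (687,51), so the crank stayed put. The pawl is clear of the wheel and the lever is thrown.

```bash
python3 - <<'E'
from plant import robot
robot.job_done();print(robot.observe()["time"])
E
```

```text
the job is handed in; nothing more can be done
the job is handed in; nothing more can be done
```

The spring is let down and the job was handed in at about 43 s of the 67 s allowed. No verdict was reported.

1. **Lever:** I threw it to its end stop with the fingers loosely round the pin, and a picture showed the pawl still hooked in the wheel.
2. **Pawl release:** I gripped the knob and wound on about 0.14 rad. The side view then showed the pawl sprung out, and it did not catch again as I eased back.
3. **Easing down:** I brought the drum back in small steps at about 0.2–0.3 rad/s. The buffer showed as a clear kink in the force at a crank angle of −2.85 rad (drum about −0.02).
4. **Buffer:** I pressed in about 4 mm, backed off to about 3.4 mm so the drag would hold it, then let go and withdrew.

**Last checks:** After release the knob was within 1 px of where I had held it in both views. The pawl was clear of the teeth, the lever thrown, and the wrist force about zero. The buffer depth is inferred from crank angle and force, not measured directly.

**Inconclusive check:** The picture difference meant to show that the spanner, pliers and bearing had not moved was no use, because the arm and its shadow were in those areas. The spanner is partly visible in the final crops and nothing suggests it moved. The pliers and bearing were not confirmed by eye, but the arm stayed high and no contact was felt near them.

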